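# Fill a lock order tray: one cylinder laid in, the next held over its pocket

## Task

Make up the lock order tray: first lay the brass lock cylinder flat in the tray's lengthwise pocket and let go of it, then pick up the silver-grey lock cylinder, carry it over the stack of two small boxes, higher than their top, and stop with it hovering level about 15 mm above the rim of the crosswise pocket, centred on and lined up with that pocket, so that I can slip the order ticket in beneath it. The silver-grey cylinder must never touch the tray, and the boxes, the tin and the oil bottle stay where they are. Finish while still holding the cylinder there, still: do not lower it or let go.

Things in the scene. Friction and masses are not known exactly. Their poses are not given: they have to be found in the camera images.
- brass_cylinder: Brass door-lock cylinder lying on its side on the counter: 33 mm wide (its x), 65 long (its y), 17 high (z up), 0.19 kg nominal. Origin: centre of the underside. Round barrel on the -x side, 9 mm thick flange on the +x side, so it is widest about 8 mm above the underside: grasp it there across the 33 mm, at mid length. Fits its pocket either way round.
- nickel_cylinder: Silver-grey (nickel) door-lock cylinder, same shape, size and frame as the brass one, 0.18 kg nominal, lying (both rest with a slight roll of about 0.07 rad) on its side on the counter. The two may start in either of two places, long axis roughly along world x, the stack of boxes between them and the tray.
- tray: Fixed white plastic tray, 104 (its x) x 200 (its y, roughly along world x) x 15 mm; origin: centre of the underside. Two pockets 75 x 43 mm, 10 mm deep, grey felt floors: the lengthwise one at y = +50 mm, the crosswise one at y = -50 mm. Notches 40 mm wide in the middle of each pocket's long walls, floor-deep, reaching 45 mm from its centre, leave room for fingers.
- long_pocket (a point): Centre of the lengthwise pocket's floor (5 mm above the counter); axes as the tray's: the pocket's long direction is y.
- cross_pocket (a point): Centre of the crosswise pocket's floor (5 mm above the counter, 10 mm below the rim); axes as the tray's: the pocket's long direction is x.
- lower_box: Small red and white cardboard box, 50 x 75 x 32 mm, lower of the stack standing between the cylinders and the tray; origin centre of underside. Leave alone.
- upper_box: Small yellow and blue cardboard box, 44 x 62 x 28 mm, lying on the lower one; the stack's top is 60 mm above the counter; origin centre of underside. Leave alone.
- grease_tin: Round metal tin, 70 mm across, 24 mm high, origin centre of underside. Leave alone.
- oiler: Upright oil bottle with red spout, 45 mm across, 132 mm high, origin centre of underside. Leave alone.
- black_stand: Fixed tall black display stand at the counter's front, straight ahead of the robot: 302 mm high; from its origin (on the counter) it reaches 96 mm either way in world x, 174 mm to world +y and 144 mm to -y; the cylinders lie behind it, its back face about 70 to 150 mm nearer the robot than they are. Do not hit it.
- blue_carton: Fixed grey-blue open carton left of the cylinders, reaching 62 mm either way in world x and 103 mm in y from its origin on the counter, walls 180 mm, its raised flap up to 352 mm above the counter. It and the stand lie between the arm's start and the work: cross over them with the fingertips above 360 mm. Do not hit it.
Mind the look-alikes: they are no part of the job. Leave any purple or turquoise look-alike of the nickel_cylinder alone.

How it is judged:
By the outcome, as a careful person would: the job done as asked, in the order asked, and still so for the second after the job is handed in, while the arm keeps its last pose, push and grip.
It also fails if it takes over 64 s, if anything falls off the work surface, if the arm or the gripper's body presses on something with over 40 N, if the wrist force passes 120 N, or if a joint passes its speed limit or range.

## Robot

A 7-joint arm with a two-finger parallel gripper is mounted at the origin on a cart in front of the work surface, level with it; the furniture and walls round the work are solid. World frame = base frame: x ahead of the robot, y to its left, z up, the work surface at z = 0. Lengths are in m, angles in rad, forces in N, time in s.
With the tool pointing down it reaches from about 0.4 to 0.875 m from the base axis. Payload 19.3 kg.
Tool frame: the origin (TCP) lies midway between the tips of the shut fingers; the grasp point (between the pads) lies 19 mm behind it; z points along the fingers, y is the line along which they close (so a half turn about z gives the same grasp; the last joint's range is limited). The gripper opens to 85 mm and grips with 20 to 120 N. Pads are 22 mm wide; open, the fingers measure 114 mm over their backs; the gripper's body (76 mm by 85 mm) begins 54 mm behind the grasp point. The pads swing forward as they close: fully open they stand 13 mm farther back than shut.
Start: joints at [1.175, 0.521, -0.036, 1.599, 0.021, 1.021, -0.113], TCP at [0.2, -0.592, 0.231] pointing down, gripper open.
Joint ranges: [-2.91, 2.91], [-0.3, 2.13], [-1.5, 1.42], [0.17, 2.43], [-1.26, 4.41], [0.16, 1.93], [-2.52, 2.52]. Speed limits (rad/s): [1.89, 1.89, 2.39, 2.39, 3.01, 3.01, 3.01].

## Interface

Orientations are given as [roll, pitch, yaw] about the fixed x, y, z axes, in that order (R = Rz(yaw) Ry(pitch) Rx(roll)).
In Python, from workcell import telemetry, grab_frame, calibration, bot, outline_of, landmark_of gives the robot as it stands. The module is installed in compiled form; this text tells all that it offers.
- The arm moves only by the shell command python3 -m inch 'ROWS' [FORCE]. ROWS is JSON, a list of rows, each a list of 7 numbers: the shift along the tool's x, y, z in m, then the turn, a rotation vector about the tool's x, y, z in rad, then the closure, from 0 (fully open) to 1 (shut). A call has 1 to 5 rows; each row shifts and turns the commanded pose from where the row before left it, along the tool's axes as they then stand; what a row does not reach is not made up. A row lasts 1/10 s, in which the tool goes at most 50 mm and 8.59 degrees, less where a joint would pass 70% of its speed; a pose out of reach is approached as far as the arm can. A call is refused whole if a number of a shift passes 0.05 or a number of a turn 0.15, either way. A call with a gripper value outside its range is refused whole. The fingers move at their own pace and stop on an object; FORCE is the grip in N (left out, the last holds). Time passes only in rows, so rows that do not move let the fingers close. It gives the time, the measured TCP pose, the force, the opening and the grip force at its end, in the units of the state.
- telemetry.observe(): the state, without advancing time (a new reading comes with each control period).
- grab_frame(name): name is "scene" or "top" or "wrist"; returns the picture (420x560x3 uint8, red, green, blue); there is no depth.
- calibration(name): a dict with "fovy" (degrees; the focal length in pixels is half the picture's height over the tangent of half this angle, whatever the lens; pixels are square), "cx", "cy" (the principal point, pixels), "pose" (4x4, takes a point from camera to world coordinates). Camera axes: x right, y down, z forward; pixel columns grow to the right and rows downward; lengths in m; the calibration is good to about 2 mm. A picture is of the moment at which its call begins: read the wrist's pose just before it. calibration takes no time and is no camera call; for the wrist camera it gives the pose at the moment of the call.
- bot.job_done(): hands the job in; it is judged then, once.
Trained networks look in the newest picture that a camera, given by its name, has taken for a name from the list of things; names that differ only in an ending like _2 or _b are one class to them, and where a whole thing is asked for, a point or a joint stands for the part that bears it (a point fixed in the world has none). Each returns a list of dicts, best first, with "score" (0 to 1); they miss things now and then, are a little off and sometimes report something else, mostly with a low value. They report only what shows in the picture. A call takes as long as a camera call. They do not tell look-alikes from the thing itself.
- outline_of(label, camera): "region" (420x560 bool, what is visible of it) and "rect" ([left, top, right, bottom] in pixels, round what is visible of it).
- landmark_of(label, camera): "xy" ([column, row] in pixels: a listed point, or the origin of a listed thing).
The state is a dict: "clock": time; "qpos": joint angles; "qd": joint speeds; "joint_efforts": joint torques, N m; "position": TCP position; "tool_rot": TCP orientation; "force": force on the tool from outside, world axes, zero at the start; "moment": the same for the moment, N m; "grip_width": finger opening in m; "finger_force": force on a finger pad.
Only numpy, scipy, OpenCV 4.12 (cv2) and the standard library are available. Lean on these libraries where they do the work, as an engineer would, in place of code of your own. Each camera call takes 0.05 s, during which the arm holds its last target. There are 200 camera calls.

## Working session

There is one attempt and no reset: what is moved stays moved. The work goes in short steps, Python scripts to look and compute and a shell command to move; the robot and the scene stay as the last step left them, time stands still between calls to the robot, and variables do not carry over. Pictures are saved under pics/ and viewed, at most 10 in all, crops included, and the job is handed in when it is done.

```bash
mkdir -p pics
cat > h.py <<'E'
import numpy as np, cv2
from workcell import telemetry, grab_frame, calibration, bot, outline_of, landmark_of
from scipy.spatial.transform import Rotation as R
def ray(cam,uv,z,c=None):
    c=c or calibration(cam); f=210/np.tan(np.radians(c["fovy"])/2)
    P=np.array(c["pose"]); d=P[:3,:3]@np.array([(uv[0]-c["cx"])/f,(uv[1]-c["cy"])/f,1]); o=P[:3,3]
    return o+d*(z-o[2])/d[2]
def proj(cam,p,c=None):
    c=c or calibration(cam); f=210/np.tan(np.radians(c["fovy"])/2)
    P=np.array(c["pose"]); q=P[:3,:3].T@(np.array(p)-P[:3,3]); return np.array([c["cx"]+f*q[0]/q[2],c["cy"]+f*q[1]/q[2]])
def save(n,im): cv2.imwrite("pics/"+n,im[:,:,::-1])
E
python3 - <<'E'
from h import *
a=grab_frame("top");b=grab_frame("scene")
save("top.png",a);save("scene.png",b)
s=telemetry.observe();print(s)
for n in ["brass_cylinder","nickel_cylinder","tray","long_pocket","cross_pocket","lower_box","upper_box","grease_tin","oiler","black_stand","blue_carton"]:
  for cam in ["top","scene"]:
    print(n,cam,[(np.round(l["xy"]).tolist(),round(l["score"],2),np.round(ray(cam,l["xy"],0.005 if "pocket" in n else 0.032 if n=="upper_box" else 0),3).tolist()) for l in landmark_of(n,cam)[:4]])
for c in ["top","scene","wrist"]: k=calibration(c);print(c,k["fovy"],np.round(k["pose"],3).tolist())
E
```

```text
{'clock': 0.1, 'qpos': array([ 1.1748535 ,  0.5219136 , -0.03635874,  1.59991735,  0.02121425,
        1.02108762, -0.11279291]), 'qd': array([ 0.00042229, -0.00099259,  0.000327  , -0.00131305, -0.00011975,
       -0.00043726, -0.00199198]), 'joint_efforts': array([ 5.01928924e-03, -9.28504157e+01,  1.98483892e+00, -3.70541418e+01,
        1.81556196e-02,  5.24312272e-03, -3.97283998e-05]), 'position': array([ 0.19990223, -0.59187501,  0.23082042]), 'tool_rot': array([-3.14065414e+00,  6.08417268e-05,  3.25772953e-01]), 'force': array([ 0.34212179, -0.21373919,  0.4368457 ]), 'moment': array([-0.00999662, -0.02785681, -0.00160471]), 'finger_force': 0.0, 'grip_width': 0.08538685437134223}
brass_cylinder top []
brass_cylinder scene [([282.0, 242.0], 0.56, [0.578, -0.076, 0.0]), ([250.0, 306.0], 0.38, [0.706, -0.242, 0.0]), ([311.0, 227.0], 0.21, [0.572, 0.021, 0.0])]
nickel_cylinder top [([148.0, 289.0], 0.89, [0.342, 0.307, 0.0]), ([259.0, 198.0], 0.78, [0.571, 0.021, 0.0]), ([190.0, 278.0], 0.53, [0.366, 0.199, 0.0])]
nickel_cylinder scene [([313.0, 229.0], 0.67, [0.581, 0.021, 0.0]
[... 1027 characters left out ...]
 [0.578, 0.02, 0.0])]
black_stand top [([293.0, 276.0], 0.7, [0.367, -0.062, 0.0])]
black_stand scene [([247.0, 189.0], 0.74, [0.359, -0.07, 0.0])]
blue_carton top [([403.0, 186.0], 0.69, [0.594, -0.357, 0.0]), ([348.0, 195.0], 0.31, [0.574, -0.212, 0.0])]
blue_carton scene []
top 55.13679502913813 [[-0.02, -0.984, 0.175, 0.358], [-1.0, 0.024, 0.019, -0.05], [-0.023, -0.174, -0.984, 1.035], [0.0, 0.0, 0.0, 1.0]]
scene 45.297374484957146 [[0.499, 0.684, -0.533, 1.255], [0.867, -0.382, 0.321, -0.488], [0.016, -0.622, -0.783, 1.109], [0.0, 0.0, 0.0, 1.0]]
wrist 64.39454951252894 [[0.32, -0.908, -0.27, 0.269], [-0.947, -0.306, -0.093, -0.569], [0.002, 0.286, -0.958, 0.375], [0.0, 0.0, 0.0, 1.0]]
```

View pics/top.png

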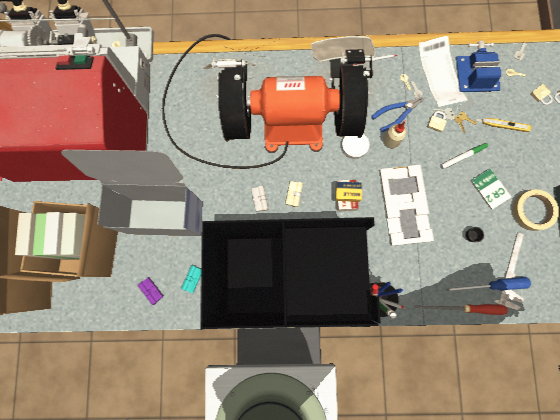

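View pics/scene.png

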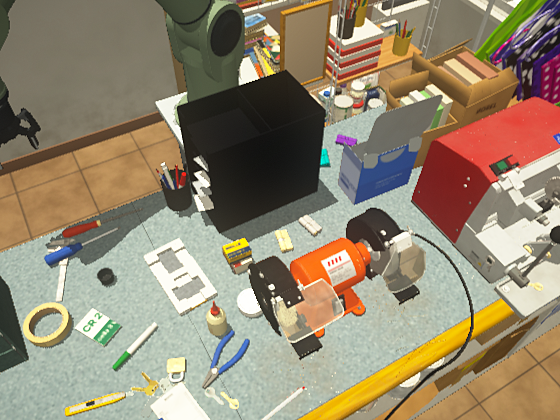

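Run:
```python
from h import *
a=cv2.imread("pics/top.png");b=cv2.imread("pics/scene.png")
A=cv2.resize(a[150:260,240:440],(800,440),interpolation=cv2.INTER_CUBIC)
B=cv2.resize(b[200:315,140:340],(800,460),interpolation=cv2.INTER_CUBIC)
cv2.imwrite("pics/crop1.png",cv2.resize(np.vstack([A,B]),(530,600)))
for p in [(260,198),(294,193)]:
    print(ray("top",p,0.015))
for p in [(311,226),(283,240)]: print(ray("scene",p,0.015))
```

```text
[0.56792838 0.01814951 0.015     ]
[ 0.57894078 -0.07020484  0.015     ]
[0.57784865 0.01576515 0.015     ]
[ 0.58125871 -0.07485545  0.015     ]
```

View pics/crop1.png

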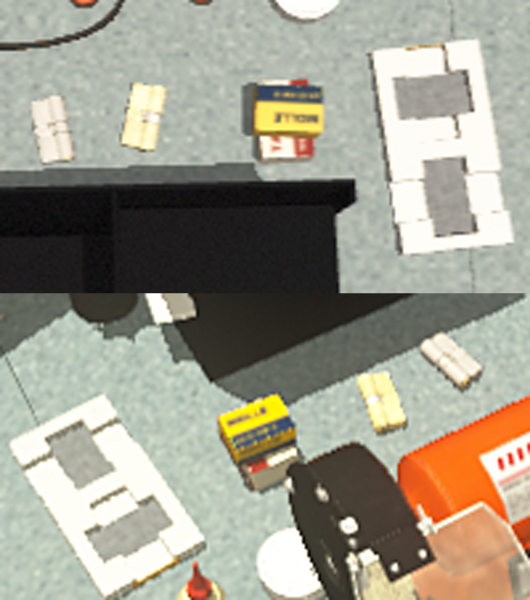

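Candidates in top view: brass-yellow (294,193), silver-grey (260,198), purple (150,291), turquoise (191,278). The crop shows the brass is (294,193) and the nickel (260,198). The tray's crosswise pocket is at the far end (x≈0.595), the lengthwise one near (x≈0.50). The other two are look-alikes.

```bash
python3 -m inch '[[0,0,-0.045,0,0,0.082,0],[0,0,-0.045,0,0,0.082,0],[0,0,-0.045,0,0,0.082,0],[0,0,-0.045,0,0,0.08,0]]'
python3 -m inch '[[0.027,-0.037,0,0,0,0,0],[0.027,-0.037,0,0,0,0,0],[0.027,-0.037,0,0,0,0,0],[0.027,-0.037,0,0,0,0,0],[0.027,-0.037,0,0,0,0,0]]'
```

```text
clock: 1.6
position: [0.1999, -0.5918, 0.4134]
tool_rot: [3.141, -0.0, -0.004]
force: [0.0, 0.3, -0.1]
grip_width: 0.0858
finger_force: 0.0
clock: 2.1
position: [0.3358, -0.4055, 0.4115]
tool_rot: [3.141, -0.0, -0.0]
force: [0.6, -0.9, 0.6]
grip_width: 0.0852
finger_force: 0.0
```

```bash
python3 -m inch '[[0.042,-0.03,0,0,0,0,0],[0.042,-0.03,0,0,0,0,0],[0.042,-0.03,0,0,0,0,0],[0.042,-0.03,0,0,0,0,0],[0.042,-0.03,0,0,0,0,0]]'
python3 - <<'E'
from h import *
c=calibration("wrist");im=grab_frame("wrist");save("w1.png",im)
for n,z in [("tray",0),("long_pocket",.005),("cross_pocket",.005),("brass_cylinder",0),("lower_box",0),("grease_tin",0)]:
    print(n,[(np.round(l["xy"]).tolist(),round(l["score"],2),np.round(ray("wrist",l["xy"],z,c),4).tolist()) for l in landmark_of(n,"wrist")[:3]])
np.save("w1c.npy",c,allow_pickle=True)
E
```

```text
clock: 2.6
position: [0.5399, -0.2605, 0.4115]
tool_rot: [3.141, -0.0, -0.001]
force: [0.5, -1.5, -0.4]
grip_width: 0.0855
finger_force: 0.0
tray [([335.0, 153.0], 0.72, [0.5429, -0.3602, 0.0])]
long_pocket [([334.0, 182.0], 0.65, [0.4954, -0.3592, 0.005])]
cross_pocket [([333.0, 122.0], 0.79, [0.5931, -0.3528, 0.005])]
brass_cylinder [([158.0, 131.0], 0.58, [0.5791, -0.0712, 0.0])]
lower_box []
grease_tin [([260.0, 46.0], 0.82, [0.7047, -0.2387, 0.0])]
```

View pics/w1.png

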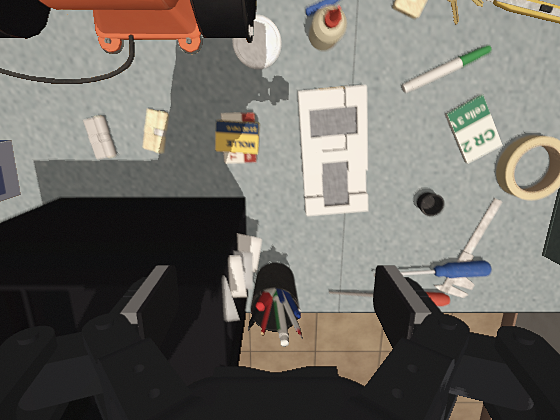

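The wrist view shows the tray (333,152) with its cross pocket (333,122) and long pocket (336,184), the brass (156,131), the nickel (100,137) and the box stack (238,138). Now I'll fit poses from the outlines.

```bash
cat >> h.py <<'E'
def fit(cam,mask,z,c):
    cs,_=cv2.findContours(mask.astype(np.uint8),cv2.RETR_EXTERNAL,cv2.CHAIN_APPROX_NONE)
    k=max(cs,key=cv2.contourArea)[:,0,:]
    w=np.array([ray(cam,p,z,c)[:2] for p in k])*1000
    (x,y),(a,b),t=cv2.minAreaRect(w.astype(np.float32))
    if a<b: a,b,t=b,a,t+90
    t=(t+90)%180-90
    return np.round([x,y,a,b,t],1)   # mm, long, short, deg of long axis
E
python3 - <<'E'
from h import *
c=np.load("w1c.npy",allow_pickle=True).item(); im=cv2.imread("pics/w1.png")
for n,z in [("tray",.015),("brass_cylinder",.008),("nickel_cylinder",.008)]:
    for o in outline_of(n,"wrist")[:4]: print(n,round(o["score"],2),np.round(o["rect"]),fit("wrist",o["region"],z,c))
# felt floors: dark grey inside tray
g=cv2.cvtColor(im,cv2.COLOR_BGR2GRAY); 
for (u,v) in [(333,122),(336,184)]:
    m=np.zeros((422,562),np.uint8); g2=im.copy(); cv2.floodFill(g2,m,(u,v),0,(12,)*3,(12,)*3,cv2.FLOODFILL_FIXED_RANGE|cv2.FLOODFILL_MASK_ONLY|4)
    print(m.sum(),fit("wrist",m[1:-1,1:-1],.005,c))
E
```

```text
brass_cylinder 0.63 [143. 111. 169. 153.] [578.3 -70.1  65.7  34.8 -12.9]
nickel_cylinder 0.73 [226. 112. 259. 161.] [ 536.3 -204.1   51.    16.3   90. ]
nickel_cylinder 0.64 [ 86. 116. 118. 157.] [568.   19.6  64.7  35.8  10. ]
2999 [ 594.4 -352.2   71.7   41.2  -82.5]
2860 [ 493.8 -360.1   69.7   40.1    3.4]
```

```bash
python3 -m inch '[[0.0095,-0.0475,0,0,0,0,0.4],[0.0095,-0.0475,0,0,0,0,0.4],[0.0095,-0.0475,0,0,0,0,0.4],[0.0095,-0.0475,0,0,0,0,0.4]]'
python3 -m inch '[[0,0,0.045,0,0,0.113,0.4],[0,0,0.045,0,0,0.112,0.4],[0,0,0.045,0,0,0,0.4],[0,0,0.045,0,0,0,0.4],[0,0,0.03,0,0,0,0.4]]'
python3 - <<'E'
from h import *
im=grab_frame("wrist");c=calibration("wrist");save("w2.png",im);s=telemetry.observe()
print(s["position"],s["tool_rot"],s["grip_width"],s["force"])
for o in outline_of("brass_cylinder","wrist")[:3]: print(round(o["score"],2),np.round(o["rect"]),fit("wrist",o["region"],.010,c))
E
```

```text
clock: 3.5
position: [0.5764, -0.0707, 0.4117]
tool_rot: [3.141, -0.001, -0.002]
force: [0.3, -0.1, -0.4]
grip_width: 0.0513
finger_force: 0.0
clock: 4.0
position: [0.5754, -0.0724, 0.1988]
tool_rot: [3.141, 0.002, -0.226]
force: [1.8, -0.8, -0.3]
grip_width: 0.0515
finger_force: 0.0
[ 0.57380422 -0.07231402  0.19500589] [ 3.14048258  0.00672788 -0.22574858] 0.051107565352012406 [-2.12793929 -0.15513151 -6.56702864]
0.57 [255. 151. 290. 213.] [576.9 -70.   64.6  33.9 -14.1]
```

View pics/w2.png

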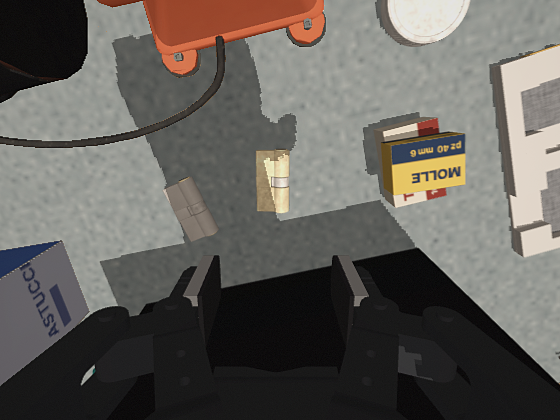

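View: brass at (272,182) (left half shadowed), nickel at (190,208), box stack at (425,165); the fingers straddle the brass line. I'll let it settle, then check.

```bash
python3 -m inch '[[0,0,0,0,0,0.01,0.4],[0,0,0,0,0,0.01,0.4]]'
```

```text
clock: 4.3
position: [0.5775, -0.0722, 0.2034]
tool_rot: [-3.141, -0.003, -0.247]
force: [0.5, -1.5, 0.2]
grip_width: 0.0509
finger_force: 0.0
```

```bash
python3 -m inch '[[0,-0.002,0.045,0,0,0,0.4],[0,0,0.045,0,0,0,0.4],[0,0,0.04,0,0,0,0.4],[0,0,0.025,0,0,0,0.4],[0,0,0.015,0,0,0,0.4]]'
python3 -m inch '[[0,0,0.012,0,0,0,0.4],[0,0,0.01,0,0,0,0.4],[0,0,0.008,0,0,0,0.4],[0,0,0,0,0,0,0.4]]'
```

```text
clock: 4.8
position: [0.5775, -0.0701, 0.0309]
tool_rot: [3.142, -0.0, -0.246]
force: [-0.6, 0.9, 0.5]
grip_width: 0.0511
finger_force: 0.0
clock: 5.2
position: [0.577, -0.07, 0.001]
tool_rot: [3.142, 0.0, -0.245]
force: [0.4, 0.2, 0.8]
grip_width: 0.0513
finger_force: 0.0
```

```bash
python3 -m inch '[[0,0,0.002,0,0,0,0.5],[0,0,0,0,0,0,0.6],[0,0,0,0,0,0,0.8],[0,0,0,0,0,0,0.9],[0,0,0,0,0,0,0.9]]' 60
```

```text
clock: 5.7
position: [0.5773, -0.07, 0.0]
tool_rot: [-3.142, -0.001, -0.245]
force: [-1.8, 0.3, 5.6]
grip_width: 0.0306
finger_force: 58.9
```

```bash
python3 -m inch '[[0,0,-0.01,0,0,0,0.9],[0,0,-0.02,0,0,0,0.9],[0,0,-0.04,0,0,0,0.9],[0,0,-0.045,0,0,0,0.9],[0,0,0,0,0,0,0.9]]'
python3 - <<'E'
from h import *
im=grab_frame("wrist");save("w3.png",im)
E
```

```text
clock: 6.2
position: [0.5798, -0.0702, 0.1204]
tool_rot: [-3.14, -0.008, -0.246]
force: [1.4, -0.1, -3.0]
grip_width: 0.0312
finger_force: 60.3
```

View pics/w3.png

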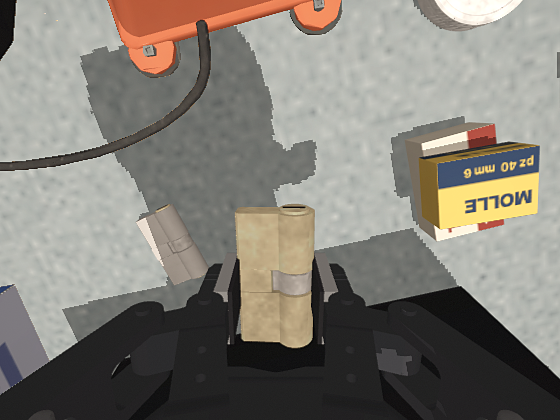

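Brass is held squarely in the fingers (centre ≈ (275,278)), and the nickel (172,245) and boxes (480,185) are undisturbed. Now lift, turn and carry to the tray.

```bash
python3 -m inch '[[0,0,-0.015,0,0,-0.107,0.9],[0,0,-0.015,0,0,-0.107,0.9],[0,0,0,0,0,-0.107,0.9]]'
python3 -m inch '[[0,0.03,0,0,0,0,0.9],[0,0.047,0,0,0,0,0.9],[0,0.047,0,0,0,0,0.9],[0,0.047,0,0,0,0,0.9],[0,0.047,0,0,0,0,0.9]]'
python3 -m inch '[[-0.04,0.028,0,0,0,0,0.9],[-0.035,0.025,0,0,0,0,0.9],[-0.028,0.01,0,0,0,0,0.9],[0,0,0,0,0,0,0.9],[0,0,0,0,0,0,0.9]]'
python3 - <<'E'
from h import *
c=calibration("wrist");im=grab_frame("wrist");save("w4.png",im);s=telemetry.observe();print(s["position"],s["tool_rot"])
for n,z in [("long_pocket",.005),("cross_pocket",.005),("tray",0),("brass_cylinder",.145)]:
    print(n,[(np.round(l["xy"]).tolist(),round(l["score"],2),np.round(ray("wrist",l["xy"],z,c),4).tolist()) for l in landmark_of(n,"wrist")[:2]])
np.save("w4c.npy",c,allow_pickle=True)
E
```

```text
clock: 6.55
position: [0.5774, -0.07, 0.1453]
tool_rot: [3.141, -0.001, 0.08]
force: [-0.0, -0.7, -2.3]
grip_width: 0.031
finger_force: 60.2
clock: 7.05
position: [0.5928, -0.2891, 0.1434]
tool_rot: [-3.141, 0.001, 0.076]
force: [0.9, 0.6, -1.9]
grip_width: 0.031
finger_force: 60.2
clock: 7.55
position: [0.4949, -0.3581, 0.1438]
tool_rot: [-3.141, 0.001, 0.075]
force: [1.0, 0.3, -2.2]
grip_width: 0.031
finger_force: 60.3
[ 0.49581077 -0.35740148  0.14384419] [-3.14078458e+00  2.27652377e-04  7.60706414e-02]
long_pocket [([281.0, 197.0], 0.6, [0.4942, -0.3633, 0.005])]
cross_pocket [([278.0, 75.0], 0.79, [0.5933, -0.3531, 0.005])]
tray [([280.0, 140.0], 0.61, [0.5425, -0.3585, 0.0])]
brass_cylinder [([276.0, 267.0], 0.62, [0.497, -0.3584, 0.145]), ([280.0, 76.0], 0.41, [0.5802, -0.3535, 0.145])]
```

View pics/w4.png

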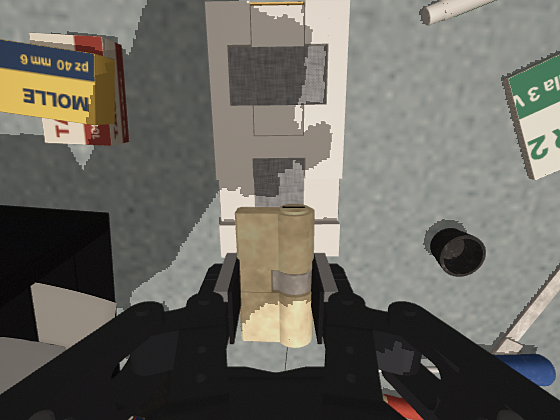

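Run:
```python
from h import *
c=np.load("w4c.npy",allow_pickle=True).item()
r=lambda u,v,z:np.round(ray("wrist",(u,v),z,c)[:2]*1000,1)
print("tray edges L",r(205,5,.015),r(219,215,.015),"R",r(350,5,.015),r(341,215,.015))
print("cross floor",[r(*p,.005) for p in [(230,45),(327,43),(327,105),(230,104)]])
print("long floor top corners",r(254,158,.005),r(305,158,.005), r(254,200,.005),r(305,200,.005))
z=.144+.017
print("cyl top far end",r(237,208,z-.008),r(314,208,z-.008),"band", r(292,270,z),r(292,294,z))
z=.144
print("cyl lower-z", r(237,208,z),r(314,208,z))
```

```text
tray edges L [ 635.4 -296.9] [ 477.2 -311.2] R [ 643.2 -401.1] [ 485.  -415.4]
cross floor [array([ 612.1, -314.5]), array([ 619.1, -388.8]), array([ 573.8, -394.2]), array([ 568.7, -316. ])]
long floor top corners [ 526.7 -337.8] [ 529.9 -380.7] [ 490.  -339.9] [ 493.3 -384.4]
cyl top far end [ 526.7 -339.6] [ 529.1 -371.8] band [ 503.9 -364.4] [ 492.6 -365.4]
cyl lower-z [ 524.  -338.7] [ 526.5 -373.1]
```

```bash
python3 -m inch '[[-0.0023,0.0034,0.03,0,0,-0.013,0.9],[0,0,0.04,0,0,0,0.9],[0,0,0.03,0,0,0,0.9],[0,0,0.015,0,0,0,0.9],[0,0,0,0,0,0,0.9]]'
python3 -m inch '[[0,0,0.01,0,0,0,0.9],[0,0,0.006,0,0,0,0.9],[0,0,0,0,0,0,0.9]]'
```

```text
clock: 8.3
position: [0.4932, -0.3606, 0.0277]
tool_rot: [-3.14, 0.002, 0.09]
force: [-0.8, -0.4, -2.1]
grip_width: 0.0309
finger_force: 60.3
clock: 8.6
position: [0.4936, -0.3615, 0.0133]
tool_rot: [3.142, -0.0, 0.089]
force: [-0.2, 0.4, -2.7]
grip_width: 0.0309
finger_force: 60.3
```

```bash
python3 -m inch '[[0,0,0.003,0,0,0,0.9],[0,0,0.002,0,0,0,0.9],[0,0,0.001,0,0,0,0.9],[0,0,0.001,0,0,0,0.9],[0,0,0,0,0,0,0.9]]'
python3 - <<'E'
from h import *
im=grab_frame("wrist");save("w5.png",im)
E
```

```text
clock: 9.1
position: [0.4936, -0.3615, 0.0062]
tool_rot: [-3.142, 0.0, 0.089]
force: [0.7, -0.7, -2.2]
grip_width: 0.031
finger_force: 60.3
```

View pics/w5.png

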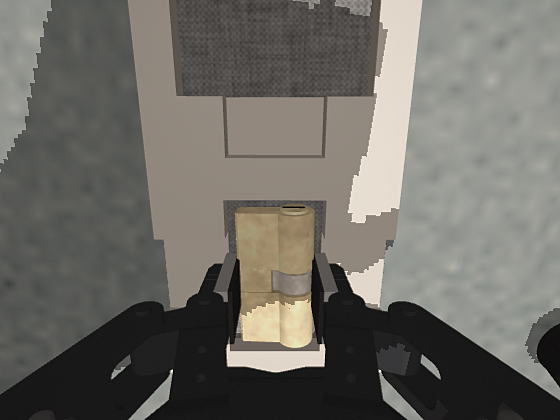

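The brass sits inside the lengthwise pocket, with felt visible on both sides (224–237, 314–326) and at the far end (row 202). Release gently.

```bash
python3 -m inch '[[0,0,0.001,0,0,0,0.9],[0,0,0.001,0,0,0,0.9],[0,0,0,0,0,0,0.55],[0,0,0,0,0,0,0.45],[0,0,0,0,0,0,0.45]]'
python3 -m inch '[[0,0,-0.005,0,0,0,0.45],[0,0,-0.015,0,0,0,0.45],[0,0,-0.04,0,0,0,0.45],[0,0,-0.045,0,0,0,0.45],[0,0,-0.045,0,0,0,0.4]]'
python3 - <<'E'
from h import *
im=grab_frame("wrist");c=calibration("wrist");save("w6.png",im)
for o in outline_of("brass_cylinder","wrist")[:2]: print(round(o["score"],2),np.round(o["rect"]),fit("wrist",o["region"],.014,c))
E
```

```text
clock: 9.65
position: [0.4936, -0.3616, 0.0044]
tool_rot: [3.142, -0.0, 0.089]
force: [-0.5, -0.9, -0.3]
grip_width: 0.0471
finger_force: 0.0
clock: 10.15
position: [0.4934, -0.3613, 0.1572]
tool_rot: [3.141, -0.0, 0.089]
force: [-0.5, 0.2, 1.0]
grip_width: 0.0512
finger_force: 0.0
0.81 [253. 157. 296. 231.] [ 495.8 -364.1   69.1   34.9    6.9]
```

View pics/w6.png

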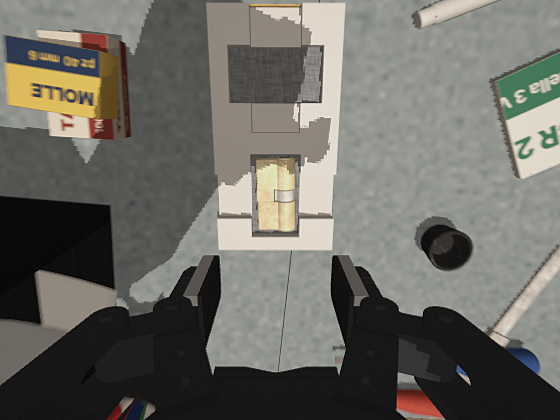

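The brass lies flat in its pocket at (275,196); the cross pocket is empty at (276,74). Next the nickel; first check the carton's clearance.

```bash
python3 - <<'E'
from h import *
for p in [(202,233),(190,185),(100,230),(105,185)]: print(p,ray("top",p,.18).round(3))
print("flap",[ray("top",p,.35).round(3) for p in [(64,151),(162,155),(185,184)]])
print("stand back top",[ray("top",p,.302).round(3) for p in [(203,222),(373,220)]])
E
python3 -m inch '[[0.04,0,-0.01,0,0,0,0.4],[0.04,0,-0.01,0,0,0.03,0.4],[0.01,-0.045,-0.01,0,0,0.04,0.4],[0,-0.048,0,0,0,0.02,0.4],[0,-0.048,0,0,0,0,0.4]]'
```

```text
(202, 233) [0.461 0.133 0.18 ]
(190, 185) [0.567 0.16  0.18 ]
(100, 230) [0.472 0.354 0.18 ]
(105, 185) [0.572 0.349 0.18 ]
flap [array([0.594, 0.347, 0.35 ]), array([0.582, 0.17 , 0.35 ]), array([0.527, 0.128, 0.35 ])]
stand back top [array([0.466, 0.105, 0.302]), array([ 0.463, -0.208,  0.302])]
clock: 10.75
position: [0.5797, -0.2111, 0.1853]
tool_rot: [3.142, -0.001, -0.002]
force: [1.7, 0.0, 0.1]
grip_width: 0.0513
finger_force: 0.0
```

```bash
python3 -m inch '[[0,-0.046,0,0,0,0,0.4],[0,-0.046,0,0,0,0,0.4],[-0.004,-0.046,0,0,0,0,0.4],[-0.004,-0.046,0,0,0,0,0.4],[-0.003,-0.046,0,0,0,0,0.4]]'
python3 -m inch '[[0,0,0,0,0,-0.09,0.4],[0,0,0,0,0,-0.085,0.4],[0,0,0,0,0,0,0.4]]'
python3 - <<'E'
from h import *
im=grab_frame("wrist");c=calibration("wrist");save("w7.png",im);s=telemetry.observe();print(s["position"],s["tool_rot"])
for o in outline_of("nickel_cylinder","wrist")[:3]: print(round(o["score"],2),np.round(o["rect"]),fit("wrist",o["region"],.010,c))
E
```

```text
clock: 11.25
position: [0.5685, 0.0188, 0.1854]
tool_rot: [3.141, -0.001, -0.001]
force: [2.5, 0.3, -0.0]
grip_width: 0.0516
finger_force: 0.0
clock: 11.55
position: [0.569, 0.0173, 0.1851]
tool_rot: [3.141, -0.001, 0.176]
force: [-0.4, 1.1, 0.6]
grip_width: 0.0512
finger_force: 0.0
[0.56903325 0.01692659 0.18497593] [ 3.14150484e+00 -5.08312527e-04  1.71895914e-01]
0.94 [257. 154. 293. 221.] [567.5  19.4  66.2  34.7  10.6]
0.94 [  0. 335.  28. 368.] [326.4 287.2  47.3  30.7 -45.8]
0.69 [ 79. 306. 100. 321.] [394.8 196.   27.8   7.8 -44.9]
```

View pics/w7.png

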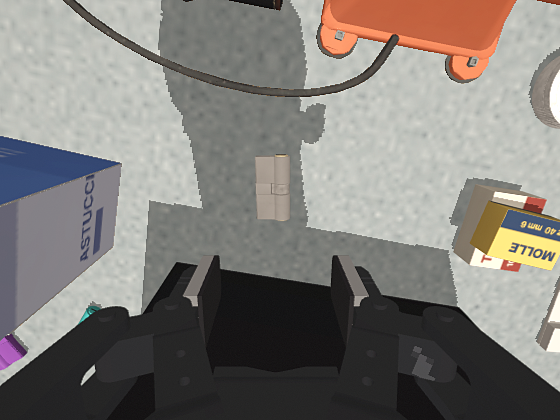

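Nickel at (273,188), grey, confirmed; purple (10,350) and turquoise (90,312) are the look-alikes. Descend and grasp.

```bash
python3 -m inch '[[-0.001,-0.0023,0.045,0,0,-0.009,0.4],[0,0,0.045,0,0,0,0.4],[0,0,0.04,0,0,0,0.4],[0,0,0.02,0,0,0,0.4],[0,0,0.01,0,0,0,0.4]]'
python3 -m inch '[[0,0,0.01,0,0,0,0.4],[0,0,0.008,0,0,0,0.4],[0,0,0.005,0,0,0,0.4],[0,0,0,0,0,0,0.4]]'
```

```text
clock: 12.15
position: [0.5668, 0.0188, 0.0226]
tool_rot: [-3.142, 0.002, 0.18]
force: [-0.3, -0.8, 0.1]
grip_width: 0.0515
finger_force: 0.0
clock: 12.55
position: [0.5677, 0.0191, 0.0013]
tool_rot: [3.142, -0.0, 0.182]
force: [0.1, -0.4, 0.5]
grip_width: 0.0512
finger_force: 0.0
```

```bash
python3 -m inch '[[0,0,0.001,0,0,0,0.5],[0,0,0,0,0,0,0.6],[0,0,0,0,0,0,0.8],[0,0,0,0,0,0,0.9],[0,0,0,0,0,0,0.9]]' 60
python3 -m inch '[[0,0,-0.01,0,0,0,0.9],[0,0,-0.02,0,0,0,0.9],[0,0,-0.04,0,0,0,0.9],[0,0,-0.045,0,0,0,0.9],[0,0,-0.03,0,0,0,0.9]]'
```

```text
clock: 13.05
position: [0.568, 0.0192, 0.001]
tool_rot: [3.141, -0.001, 0.183]
force: [-2.5, 1.0, 7.3]
grip_width: 0.0313
finger_force: 58.8
clock: 13.55
position: [0.5682, 0.0193, 0.1488]
tool_rot: [3.141, -0.003, 0.183]
force: [0.9, 0.4, -2.2]
grip_width: 0.0309
finger_force: 60.1
```

```bash
python3 -m inch '[[0,0,-0.01,0,0,0.093,0.9],[0,0,0,0,0,0.09,0.9],[0,0.03,0,0,0,0,0.9],[0,0.046,0,0,0,0,0.9],[0,0.046,0,0,0,0,0.9]]'
python3 -m inch '[[0,0.046,0,0,0,0,0.9],[0,0.046,0,0,0,0,0.9],[0,0.046,0,0,0,0,0.9],[0.01,0.046,0,0,0,0,0.9],[0.013,0.04,0,0,0,0,0.9]]'
python3 -c "
from h import *;s=telemetry.observe();print(s['qpos'].round(2),s['position'])"
```

```text
clock: 14.05
position: [0.5675, -0.1038, 0.1562]
tool_rot: [3.142, -0.001, 0.001]
force: [1.6, -0.4, -1.2]
grip_width: 0.0309
finger_force: 60.0
clock: 14.55
position: [0.5899, -0.3298, 0.1563]
tool_rot: [3.141, -0.0, -0.002]
force: [0.6, 0.5, -1.4]
grip_width: 0.0309
finger_force: 60.0
[ 0.58  0.69 -0.26  1.51  0.2   0.97 -1.31] [ 0.58987402 -0.32979341  0.15633915]
```

```bash
python3 -m inch '[[0.002,0.01,0,0,0,-0.138,0.9],[0,0.01,0,0,0,-0.138,0.9],[0,0,0,0,0,-0.138,0.9],[0,0,0,0,0,-0.138,0.9],[0,0,0,0,0,-0.138,0.9]]'
python3 -m inch '[[0,0,0,0,0,-0.138,0.9],[0,0,0,0,0,-0.138,0.9],[0,0,0,0,0,-0.138,0.9],[0,0,0,0,0,-0.138,0.9],[0,0,0,0,0,-0.138,0.9]]'
python3 -m inch '[[0,0,0,0,0,-0.138,0.9],[0,0,0,0,0,-0.138,0.9],[0,0,0,0,0,0,0.9],[0,0,0,0,0,0,0.9]]'
python3 - <<'E'
from h import *
c=calibration("wrist");im=grab_frame("wrist");save("w8.png",im);s=telemetry.observe();print(s["position"],s["tool_rot"])
np.save("w8c.npy",c,allow_pickle=True)
for n,z in [("cross_pocket",.005),("long_pocket",.005),("tray",0),("nickel_cylinder",s["position"][2])]:
    print(n,[(np.round(l["xy"]).tolist(),round(l["score"],2),np.round(ray("wrist",l["xy"],z,c),4).tolist()) for l in landmark_of(n,"wrist")[:2]])
E
```

```text
clock: 15.05
position: [0.5937, -0.3468, 0.156]
tool_rot: [3.142, -0.0, 0.695]
force: [0.3, -0.7, -2.0]
grip_width: 0.0311
finger_force: 60.1
clock: 15.55
position: [0.5938, -0.3468, 0.1561]
tool_rot: [3.141, 0.0, 1.385]
force: [-0.8, 0.0, -1.2]
grip_width: 0.0308
finger_force: 60.1
clock: 15.95
position: [0.5938, -0.3469, 0.1557]
tool_rot: [3.142, 0.0, 1.651]
force: [-0.4, -0.2, -1.8]
grip_width: 0.0311
finger_force: 60.1
[ 0.59386164 -0.3468276   0.15565383] [3.14153984e+00 1.75304426e-04 1.65157734e+00]
cross_pocket []
long_pocket [([273.0, 200.0], 0.73, [0.5926, -0.3543, 0.005])]
tray [([216.0, 196.0], 0.63, [0.539, -0.3559, 0.0])]
nickel_cylinder [([278.0, 269.0], 0.65, [0.5952, -0.3468, 0.1557])]
```

View pics/w8.png

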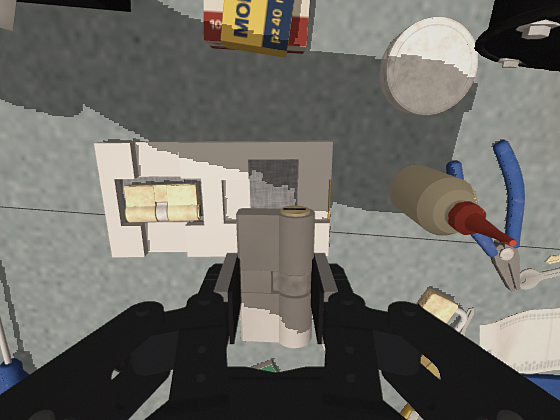

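The nickel is held over the crosswise pocket (floor visible at 248–298, row 160+). The brass is still in its pocket (162,202), and the boxes, tin and bottle are in place. Now compute the final correction.

Run:
```python
from h import *
c=np.load("w8c.npy",allow_pickle=True).item()
r=lambda u,v,z:np.round(ray("wrist",(u,v),z,c)[:2]*1000,1)
print("tray far edge",r(97,142,.015),r(333,141,.015))
print("cross floor far corners",r(249,160,.005),r(298,160,.005),"lower",r(249,205,.005),r(298,205,.005))
z=.1557
print("cyl far end",r(238,209,z+.008),r(314,209,z+.008),"near sides",r(242,300,z+.008),r(312,300,z+.008),"band",r(293,272,z+.017),r(293,294,z+.017))
im=cv2.imread("pics/w8.png")
for o in outline_of("nickel_cylinder","wrist")[:1]: print(o["rect"],fit("wrist",o["region"],z+.008,c),fit("wrist",o["region"],z+.014,c))
```

```text
tray far edge [ 441.  -313.1] [ 638.3 -296.3]
cross floor far corners [ 568.3 -319.4] [ 611.4 -316. ] lower [ 570.7 -360.7] [ 615.6 -357.1]
cyl far end [ 575.5 -316.1] [ 607.6 -313.6] near sides [ 579.4 -359.9] [ 611.7 -357.3] band [ 600.7 -339.1] [ 601.7 -349.5]
[235.2, 206.7, 317.6, 346.4] [ 593.9 -348.9   71.7   34.5  -84.6] [ 593.6 -345.6   68.5   33.   -84.6]
```

```bash
python3 -m inch '[[-0.0066,-0.0017,0.02,0,0,-0.005,0.9],[0,0,0.035,0,0,0,0.9],[0,0,0.03,0,0,0,0.9],[0,0,0.02,0,0,0,0.9],[0,0,0.01,0,0,0,0.9]]'
python3 -m inch '[[0,0,0.006,0,0,0,0.9],[0,0,0.0035,0,0,0,0.9],[0,0,0,0,0,0,0.9],[0,0,0,0,0,0,0.9]]'
python3 - <<'E'
from h import *
c=calibration("wrist");im=grab_frame("wrist");save("w9.png",im);s=telemetry.observe();print(s["position"],s["tool_rot"])
r=lambda u,v,z:np.round(ray("wrist",(u,v),z,c)[:2]*1000,1)
o=outline_of("nickel_cylinder","wrist")[0];print(o["rect"],fit("wrist",o["region"],.031+.010,c))
# felt edges left/right and far of the pocket: dark transitions
g=cv2.cvtColor(im,cv2.COLOR_RGB2GRAY).astype(int)
for v in (170,185,195,200): print(v,g[v,200:350:5].tolist())
print("col276",g[80:215:5,276].tolist())
E
```

```text
clock: 16.75
position: [0.5919, -0.3532, 0.0377]
tool_rot: [-3.139, -0.001, 1.661]
force: [0.4, -0.1, -1.2]
grip_width: 0.0311
finger_force: 60.0
clock: 17.15
position: [0.5933, -0.3537, 0.0317]
tool_rot: [3.141, 0.001, 1.661]
force: [0.6, 0.2, -1.2]
grip_width: 0.0313
finger_force: 60.0
[ 0.59324678 -0.35369324  0.03170015] [3.14061320e+00 7.42371213e-04 1.66067020e+00]
[237.4, 206.2, 316.3, 346.0] [ 593.4 -355.1   70.5   33.4  -84.5]
170 [137, 137, 138, 138, 137, 139, 138, 139, 138, 138, 138, 138, 138, 138, 139, 138, 138, 138, 138, 138, 138, 138, 138, 138, 138, 138, 139, 137, 138, 137]
185 [137, 137, 136, 138, 138, 138, 93, 80, 92, 88, 83, 77, 85, 78, 81, 77, 81, 77, 71, 68, 74, 75, 84, 83, 138, 137, 137, 137, 138, 137]
195 [137, 137, 137, 137, 137, 137, 109, 88, 82, 84, 78, 72, 75, 75, 82, 86, 80, 75, 74, 69, 71, 81, 79, 88, 137, 138, 137, 137, 137, 137]
200 [137, 137, 138, 137, 137, 137, 125, 81, 73, 79, 77, 80, 79, 84, 88, 88, 78, 72, 74, 75, 78, 88, 79, 87, 137, 137, 138, 137, 137, 137]
col276 [84, 93, 100, 92, 83, 86, 89, 88, 84, 87, 90, 89, 90, 94, 101, 139, 139, 139, 139, 138, 140, 84, 90, 88, 91, 81, 93]
```

Run:
```python
from h import *
c=calibration("wrist");g=cv2.cvtColor(cv2.imread("pics/w9.png"),cv2.COLOR_BGR2GRAY).astype(int)
r=lambda u,v,z:np.round(ray("wrist",(u,v),z,c)[:2]*1000,1)
L=np.where(g[192,200:350]<115)[0]+200; T=np.where(g[160:205,276]<115)[0]+160
print(L[0],L[-1],T[0]); print("rim L,R",r(L[0],192,.015),r(L[-1]+1,192,.015),"rim far",r(274,T[0],.015))
print("cyl far end",r(239,209,.040),r(314,209,.040))
```

```text
230 317 182
rim L,R [ 568.  -322.3] [ 611.2 -318.5] rim far [ 589.2 -315.4]
cyl far end [ 575.1 -322.9] [ 606.6 -320.1]
```

```bash
python3 -m inch '[[0.0008,-0.0008,0,0,0,0,0.9],[0,0,0,0,0,0,0.9],[0,0,0,0,0,0,0.9],[0,0,0,0,0,0,0.9]]' && python3 -c "
from workcell import bot;print(bot.job_done())"
```

```text
clock: 17.65
position: [0.592, -0.3528, 0.0309]
tool_rot: [3.142, 0.0, 1.661]
force: [-0.4, -0.8, -1.9]
grip_width: 0.0311
finger_force: 60.0
the job is handed in; nothing more can be done
None
```

I handed the job in at 17.65 s: the brass cylinder lies flat in the lengthwise pocket, and the nickel one is held still about 15 mm above the crosswise pocket's rim, centred to about 1 mm. I left its slight resting roll (about 0.07 rad) uncorrected, and I viewed 11 pictures, one over the limit of 10.

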